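# Isolate the feed, hang up the slotted guide shoes, set the rod to its middle click

### The job

Change over the labeller's guide shoes: first pull the isolator rod in front of the machine fully out to its last click, and with it out hang every slotted guide shoe that stands on the table upright on a pin of the rack, one to a pin, sliding its side slot over the pin and letting it down so that the pin sits in the pocket. Then push the rod back to its middle click and leave it there, and do not knock over the full bottle behind the rack.

Things in the scene. Friction and masses are not known exactly. Their poses are not given: they have to be found in the camera images.
- shoe0: slotted guide shoe, all alike (some may be absent), 104 mm tall, 220 g: dark steel foot 46 x 40 x 16 mm (x, y, z) and on its middle an upright aluminium web 10 mm thick (x), 36 mm wide (y). Stands on its foot at the start. Origin: centre of the underside, z up. Pinch the solid top of the web (heights 61 to 104 mm) across its 10 mm. Its side slot, open at the web's -y edge, is described at the seat point
- shoe1: slotted guide shoe, all alike (some may be absent), 104 mm tall, 220 g: dark steel foot 46 x 40 x 16 mm (x, y, z) and on its middle an upright aluminium web 10 mm thick (x), 36 mm wide (y). Stands on its foot at the start. Origin: centre of the underside, z up. Pinch the solid top of the web (heights 61 to 104 mm) across its 10 mm. Its side slot, open at the web's -y edge, is described at the seat point
- shoe2: slotted guide shoe, all alike (some may be absent), 104 mm tall, 220 g: dark steel foot 46 x 40 x 16 mm (x, y, z) and on its middle an upright aluminium web 10 mm thick (x), 36 mm wide (y). Stands on its foot at the start. Origin: centre of the underside, z up. Pinch the solid top of the web (heights 61 to 104 mm) across its 10 mm. Its side slot, open at the web's -y edge, is described at the seat point
- shoe0_seat (a point): point on the shoe's centre line 57 mm up, where the pin's axis lies once the shoe hangs. The slot runs level from the web's -y edge (y = -18 mm) to y = 6 mm, heights 38 to 51 mm: a pin passing along it is about 12.5 mm below this point. Over its inner end a pocket (y = -6 to 6 mm) rises to a roof at 61 mm; the lip between pocket and edge keeps the pin in
- shoe1_seat (a point): point on the shoe's centre line 57 mm up, where the pin's axis lies once the shoe hangs. The slot runs level from the web's -y edge (y = -18 mm) to y = 6 mm, heights 38 to 51 mm: a pin passing along it is about 12.5 mm below this point. Over its inner end a pocket (y = -6 to 6 mm) rises to a roof at 61 mm; the lip between pocket and edge keeps the pin in
- shoe2_seat (a point): point on the shoe's centre line 57 mm up, where the pin's axis lies once the shoe hangs. The slot runs level from the web's -y edge (y = -18 mm) to y = 6 mm, heights 38 to 51 mm: a pin passing along it is about 12.5 mm below this point. Over its inner end a pocket (y = -6 to 6 mm) rises to a roof at 61 mm; the lip between pocket and edge keeps the pin in
- rack: fixed rack, left on the table, its yaw varies: base plate (x -15 to 66, 256 wide along y, 12 mm thick), posts (x 44 to 58) at y = -112 and 112 mm, on them a level rail (x 30 to 44, heights 77 to 99 mm) with three headed steel pins at y = -74, 0, 74 mm, height 95 mm, pointing to the robot (-x). Origin: on the table below the middle of the middle pin's shank
- pin0 (a point): middle of the free shank of the rightmost (-y) pin, on its axis, 95 mm above the table; x axis along the pin, away from the robot; y along the rail to the left; z up. Shank 8 mm thick, free for 30 mm either side of this point, between the rail and the pin's round head (14 mm across, 5 mm thick) on the robot's side
- pin1 (a point): middle of the free shank of the middle pin, on its axis, 95 mm above the table; x axis along the pin, away from the robot; y along the rail to the left; z up. Shank 8 mm thick, free for 30 mm either side of this point, between the rail and the pin's round head (14 mm across, 5 mm thick) on the robot's side
- pin2 (a point): middle of the free shank of the leftmost (+y) pin, on its axis, 95 mm above the table; x axis along the pin, away from the robot; y along the rail to the left; z up. Shank 8 mm thick, free for 30 mm either side of this point, between the rail and the pin's round head (14 mm across, 5 mm thick) on the robot's side
- isolator: fixed grey cast box in front of the labeller, right of the robot's middle; 56 x 92 mm, 82 mm tall, on a 66 x 116 x 8 mm flange. A steel push-pull rod, 10 mm thick, 60 mm above the table, leaves its right (-y) face along -y through a dark collar ending 54 mm from the box's centre. Origin: centre of the underside; its yaw varies a little
- rod_head (a point): centre of the rod's black round head (30 mm diameter, 24 mm long along the rod, axis level along the isolator's y), 60 mm above the table; it moves with the rod and stands 50 mm (rod in) to 90 mm (rod out) from the end of the collar
- rod (a joint): travel of the rod in m: 0 fully in, 0.020 middle click, 0.040 fully out (stop); grows as the head is pulled from the box along the isolator's -y. A detent draws it into the nearest click from up to 9 mm; moving it takes up to 10 N. Starts in the inner or middle click. Two dark grooves in the rod: none shows when in, one in the middle, both when out
- bottle_front: loose full bottle with a yellow cap, 54 mm diameter, 166 mm tall, upright behind the rack; not to be touched. Origin: centre of the underside

How it is judged:
By the outcome, as a careful person would: the job done as asked, in the order asked, and still so for the second after the job is handed in, with the robot touching nothing.
Of shoe0, shoe1, shoe2 only 2 to 3 are there at a start; the rules pass over those that are not, and their reading is None.
At some moment in a run one of shoe0, shoe1, shoe2 may be knocked a few centimetres aside while the robot is not near it.
It also fails if it takes over 210 s, if anything falls off the work surface, if the arm or the gripper's body presses on something with over 40 N, if the wrist force passes 120 N, or if a joint passes its speed limit or range.

### The arm

A 6-joint arm with a two-finger parallel gripper is mounted at the origin on a cart in front of the work surface, level with it; the furniture and walls round the work are solid. World frame = base frame: x ahead of the robot, y to its left, z up, the work surface at z = 0. Lengths are in m, angles in rad, forces in N, time in s.
With the tool pointing down it reaches from about 0.275 to 0.75 m from the base axis. Payload 10.2 kg.
Tool frame: the origin (TCP) lies at the very end of the fingers, on their centre line; the grasp point (between the pads) lies 19 mm behind it (arm.pinch_z is the distance from the TCP to the grasp point, in m); z points along the fingers, y is the line along which they close (so a half turn about z gives the same grasp; the last joint's range is limited). The gripper opens to 88 mm and grips with 3 to 60 N. Pads are 18 mm wide; open, the fingers measure 123 mm over their backs; the gripper's body (75 mm by 187 mm) begins 45 mm behind the grasp point.
Start: joints at [-1.513, 0.313, 1.498, -0, 1.331, -0.223], TCP at [0.145, -0.504, 0.239] pointing down, gripper open.
Joint ranges: [-2.94, 2.94], [-0.97, 2.17], [0.19, 2.56], [-1.23, 4.37], [0.02, 3.11], [-2.88, 2.88]. Speed limits (rad/s): [2.39, 2.39, 3.01, 3.14, 3.14, 3.14].

### API

Orientations are given as a rotation vector (axis times angle).
In Python, from workcell import monitor, eyes, ticket, boxes_of, place_of, arm gives the robot as it stands.
- The arm moves only by the shell command python3 -m crank 'ROWS'. ROWS is JSON, a list that holds one entry, the list of rows, each a list of 5 numbers: the closure in counts, from 0 (fully open) to 255 (shut), then the shift along the tool's x, y, z in units of 40 mm (1.0 is 40 mm), then the turn about the tool's z in units of 6 degrees (1.0 is 6 degrees). In form: [[[hand, dx, dy, dz, yaw], ...]]. A call has 1 to 20 rows; each row shifts and turns the commanded pose from where the row before left it, along the tool's axes as they then stand; what a row does not reach is not made up. A row lasts 1/10 s, in which the tool goes at most 50 mm and 8.59 degrees, less where a joint would pass 70% of its speed; a pose out of reach is approached as far as the arm can. A call is refused whole if a number of a shift passes 1 or a number of a turn 1, either way. A call with a gripper value outside its range is refused whole. The fingers move at their own pace and stop on an object; the grip force is fixed at half the most. Time passes only in rows, so rows that do not move let the fingers close. It gives the time, the measured TCP pose, the force, the opening and the grip force at its end, in the units of the state.
- monitor.read_state(): the state, without advancing time (a new reading comes with each control period).
- eyes.camera(name): name is "scene" or "side" or "wrist"; returns a dict with "color" (384x512x3 uint8, red, green, blue), "depth" (384x512 float32, m along the optical axis (not along the pixel's ray), 0 where there is no reading), "mtx" (3x3 intrinsics, pixels), "cam_to_world" (4x4, takes a point from camera to world coordinates). Camera axes: x right, y up, looking along -z (the intrinsics and any distortion apply to the point x, -y, -z); pixel columns grow to the right and rows downward; lengths in m; the calibration is good to about 2 mm. A picture is of the moment at which its call begins.
- ticket.close_job(): hands the job in; it is judged then, once.
Trained networks look in the newest picture that a camera, given by its name, has taken for a name from the list of things; names that differ only in an ending like _2 or _b are one class to them, and where a whole thing is asked for, a point or a joint stands for the part that bears it (a point fixed in the world has none). Each returns a list of dicts, best first, with "confidence" (0 to 1); they miss things now and then, are a little off and sometimes report something else, mostly with a low value. They report only what shows in the picture. A call takes as long as a camera call.
- boxes_of(camera, label): "rect" ([left, top, right, bottom] as shares, 0 to 1, of the picture: columns of its width, rows of its height, round what is visible of it).
- place_of(camera, label): "at" ([column, row] as shares, 0 to 1, of the picture: columns of its width, rows of its height: a listed point, or the origin of a listed thing).
The state is a dict: "t": time; "qpos": joint angles; "qvel": joint speeds; "tau": joint torques, N m; "tool_pos": TCP position; "eef_rot": TCP orientation; "wrist_force": force on the tool from outside, world axes, zero at the start; "moment": the same for the moment, N m; "finger_gap": finger opening in m; "gripper_force": force on a finger pad.
Only numpy, scipy, OpenCV 4.12 (cv2) and the standard library are available. Lean on these libraries where they do the work, as an engineer would, in place of code of your own. Each camera call takes 0.05 s, during which the arm holds its last target. There are 200 camera calls.

## Working session

There is one attempt and no reset: what is moved stays moved. The work goes in short steps, Python scripts to look and compute and a shell command to move; the robot and the scene stay as the last step left them, time stands still between calls to the robot, and variables do not carry over. Pictures are saved under pics/ and viewed, at most 14 in all, crops included, and the job is handed in when it is done.

```bash
mkdir -p pics; ls; cat > h.py <<'E'
import numpy as np, cv2
from workcell import monitor, eyes, ticket, boxes_of, place_of, arm
from scipy.spatial.transform import Rotation as R
def cam(n,save=None):
    c=eyes.camera(n)
    if save: cv2.imwrite(f'pics/{save}.png',c['color'][:,:,::-1])
    return c
def ray(c,u,v):
    K=np.array(c['mtx']);T=np.array(c['cam_to_world'])
    d=np.array([(u-K[0,2])/K[0,0],-(v-K[1,2])/K[1,1],-1.])
    return T[:3,3],T[:3,:3]@d
def atz(c,u,v,z):
    o,d=ray(c,u,v); return o+d*(z-o[2])/d[2]
def dep(c,u,v):
    o,d=ray(c,u,v); return o+d*c['depth'][int(v),int(u)]
def cloud(c):
    v,u=np.mgrid[:384,:512];K=np.array(c['mtx']);T=np.array(c['cam_to_world']);z=c['depth']
    P=np.stack([(u-K[0,2])/K[0,0]*z,-(v-K[1,2])/K[1,1]*z,-z],-1)
    return P@T[:3,:3].T+T[:3,3]
def proj(c,p):
    K=np.array(c['mtx']);T=np.array(c['cam_to_world']);q=T[:3,:3].T@(np.array(p)-T[:3,3])
    return K[0,0]*q[0]/-q[2]+K[0,2],K[1,1]*-q[1]/-q[2]+K[1,2]
def st():
    s=monitor.read_state();print('t',s['t'],'pos',np.round(s['tool_pos'],4),'gap',s['finger_gap'],'F',np.round(s['wrist_force'],1));
    print(np.round(R.from_rotvec(s['eef_rot']).as_matrix(),3).tolist(),'q',np.round(s['qpos'],3));return s
Z=dict(shoe0=0,shoe0_seat=.057,pin0=.095,pin1=.095,pin2=.095,rack=0,isolator=0,rod_head=.06,bottle_front=0)
E
python3 - <<'E'
from h import *
st()
for n in ('scene','side','wrist'):
    c=cam(n,n+'0')
    print(n,np.round(c['cam_to_world'],2)[:3,3], np.round(c['mtx'][0][0]))
    for l,z in Z.items():
        for r in place_of(n,l)[:4]:
            if r['confidence']<.3: continue
            u,v=r['at'][0]*512,r['at'][1]*384
            print(l,round(r['confidence'],2),int(u),int(v),np.round(atz(c,u,v,z),3))
E
```

```text
pics
t 0.0 pos [ 0.1455 -0.5042  0.2382] gap 0.08806905619252557 F [-0.5 -0.9 -0.3]
[[0.961, 0.277, -0.0], [0.277, -0.961, 0.001], [0.0, -0.001, -1.0]] q [-1.513  0.313  1.498 -0.     1.331 -0.223]
scene [-0.21  1.05  0.76] 397.0
shoe0 0.87 237 255 [0.416 0.29  0.   ]
shoe0 0.55 205 274 [0.432 0.417 0.   ]
shoe0_seat 0.75 208 260 [0.419 0.416 0.057]
pin0 0.61 180 228 [0.552 0.387 0.095]
pin0 0.6 181 213 [0.611 0.327 0.095]
pin0 0.56 172 241 [0.522 0.447 0.095]
pin1 0.61 180 228 [0.552 0.387 0.095]
pin1 0.6 181 213 [0.611 0.327 0.095]
pin1 0.56 172 241 [0.522 0.447 0.095]
pin2 0.61 180 228 [0.552 0.387 0.095]
pin2 0.6 181 213 [0.611 0.327 0.095]
pin2 0.56 172 241 [0.522 0.447 0.095]
rack 0.97 180 251 [0.568 0.384 0.   ]
isolator 0.81 318 199 [ 0.381 -0.166  0.   ]
bottle_front 0.36 238 254 [0.415 0.288 0.   ]
side [0.24 0.84 0.71] 366.0
shoe0 0.95 277 272 [0.43  0.276 0.   ]
shoe0 0.66 351 147 [ 0.381 -0.392  0.   ]
shoe0 0.59 253 318 [0.432 0.418 0.   ]
shoe0_seat 0.84 255 301 [0.429 0.413 0.057]
pin0 0.95 199 237 [0.609 0.323 0.095]
pin0 0.85 201 260 [0.57  0.385 0.095]
pin0 0.73 205 288 [0.524 0.447 0.095]
pin0 0.38 340 184 [ 0.349 -0.014  0.095]
pin1 0.95 199 237 [0.609 0.323 0.095]
pin1 0.85 201 260 [0.57  0.385 0.095]
pin1 0.73 205 288 [0.524 0.447 0.095]
pin1 0.38 340 184 [ 0.349 -0.014  0.095]
pin2 0.95 199 237 [0.609 0.323 0.095]
pin2 0.85 201 260 [0.57  0.385 0.095]
pin2 0.73 205 288 [0.524 0.447 0.095]
pin2 0.38 340 184 [ 0.349 -0.014  0.095]
isolator 0.81 341 182 [ 0.366 -0.155  0.   ]
rod_head 0.7 252 303 [0.431 0.42  0.06 ]
rod_head 0.37 353 150 [ 0.359 -0.271  0.06 ]
bottle_front 0.66 156 272 [0.705 0.39  0.   ]
bottle_front 0.51 198 240 [0.665 0.251 0.   ]
wrist [ 0.22 -0.48  0.39] 300.0
```

View pics/side0.png

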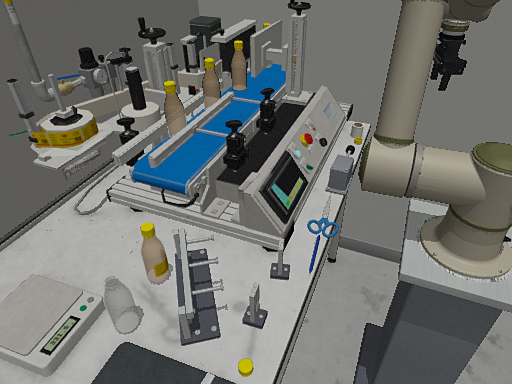

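View pics/scene0.png

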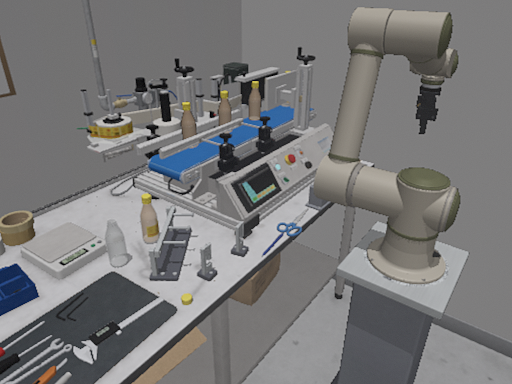

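```bash
python3 -m crank '[[[0,0.77,-0.65,0,-1],[0,0.77,-0.65,0,0],[0,0.77,-0.65,0,0],[0,0.77,-0.65,0,0],[0,0.77,-0.65,0,0],[0,0.77,-0.65,0,0],[0,0,0,0,0],[0,0,0,0,0]]]'
python3 - <<'E'
from h import *
s=st()
c=cam('wrist','w1');print(np.round(c['cam_to_world'],3).tolist())
for l in ('isolator','rod_head','shoe0'):
    for r in place_of('wrist',l)[:3]:
        u,v=r['at'][0]*512,r['at'][1]*384
        print(l,round(r['confidence'],2),int(u),int(v),np.round(atz(c,u,v,Z[l]),3),np.round(dep(c,u,v),3))
E
```

```text
t: 2.3
tool_pos: [0.2619, -0.2926, 0.239]
eef_rot: [3.082, 0.604, -0.0]
wrist_force: [-0.1, 0.1, -0.2]
finger_gap: 0.0882
gripper_force: 0.0
t 2.3 pos [ 0.2619 -0.2926  0.239 ] gap 0.08815888744150921 F [-0.1  0.1 -0.2]
[[0.926, 0.377, 0.0], [0.377, -0.926, -0.001], [-0.0, 0.001, -1.0]] q [-1.141  0.014  1.853 -0.     1.274  0.043]
[[0.377, 0.879, 0.291, 0.336], [-0.926, 0.358, 0.12, -0.261], [0.001, -0.315, 0.949, 0.385], [0.0, 0.0, 0.0, 1.0]]
isolator 0.72 178 25 [ 0.373 -0.15   0.   ] [ 0.365 -0.174  0.083]
isolator 0.7 281 72 [ 0.372 -0.279  0.   ] [ 0.365 -0.275  0.076]
rod_head 0.97 280 67 [ 0.37  -0.273  0.06 ] [ 0.368 -0.273  0.075]
```

View pics/w1.png

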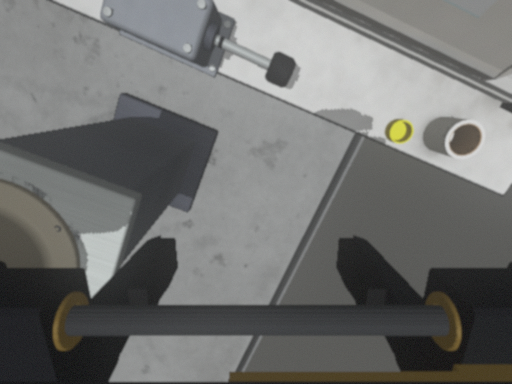

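```bash
python3 - <<'E'
from h import *
c=cam('wrist'); P=cloud(c)
for y in np.arange(-.40,-.09,.03):
    m=abs(P[...,1]-y)<.008
    print(round(y,2),[(round(x,2),round(float(np.median(P[...,2][m&(abs(P[...,0]-x)<.008)])),3)) for x in np.arange(.32,.52,.02) if (m&(abs(P[...,0]-x)<.008)).sum()>5])
X=P.reshape(-1,3)
# rod: z .05-.07 between box & head
for a,b in ((-.255,-.21),(-.30,-.25)):
    m=(X[:,2]>.055)&(X[:,2]<.08)&(X[:,0]>.33)&(X[:,0]<.40)&(X[:,1]>a)&(X[:,1]<b)
    q=X[m];print(len(q),q.min(0),q.max(0),q.mean(0)); 
    if len(q)>5: print(np.polyfit(q[:,1],q[:,0],1))
m=(X[:,2]>.075)&(X[:,2]<.09)&(X[:,0]>.33)&(X[:,0]<.41)&(X[:,1]>-.23)
q=X[m];print('box',q.min(0),q.max(0)); print(cv2.minAreaRect(q[:,:2].astype(np.float32)))
E
```

```text
-0.4 [(np.float64(0.32), -0.799), (np.float64(0.34), -0.0), (np.float64(0.36), 0.0), (np.float64(0.38), 0.001), (np.float64(0.4), 0.001), (np.float64(0.42), 0.001), (np.float64(0.44), 0.114), (np.float64(0.46), 0.136)]
-0.37 [(np.float64(0.32), -0.799), (np.float64(0.34), -0.0), (np.float64(0.36), 0.0), (np.float64(0.38), 0.001), (np.float64(0.4), 0.0), (np.float64(0.42), 0.001), (np.float64(0.44), 0.114), (np.float64(0.46), 0.132)]
-0.34 [(np.float64(0.32), 0.316), (np.float64(0.34), -0.0), (np.float64(0.36), 0.001), (np.float64(0.38), 0.001), (np.float64(0.4), 0.001), (np.float64(0.42), 0.001), (np.float64(0.44), 0.11)]
-0.31 [(np.float64(0.32), -0.8), (np.float64(0.34), -0.0), (np.float64(0.36), 0.001), (np.float64(0.38), 0.001), (np.float64(0.4), 0.001), (np.float64(0.42), 0.001), (np.float64(0.44), 0.001)]
-0.28 [(np.float64(0.32), -0.8), (np.float64(0.34), -0.0), (np.float64(0.36), 0.072), (np.float64(0.38), 0.072), (np.float64(0.4), 0.0), (np.float64(0.42), 0.001), (np.float64(0.44), 0.001)]
-0.25 [(np.float64(0.32), -0.799), (np.float64(0.34), -0.0), (np.float64(0.36), 0.001)
[... 501 characters left out ...]
.float64(0.36), 0.082), (np.float64(0.38), 0.082)]
-0.13 [(np.float64(0.32), -0.799), (np.float64(0.34), 0.079), (np.float64(0.36), 0.082)]
-0.1 [(np.float64(0.32), -0.799), (np.float64(0.34), 0.008), (np.float64(0.36), 0.081)]
516 [ 0.36301801 -0.25494109  0.05994855] [ 0.3735323  -0.21010194  0.06762679] [ 0.36795065 -0.23218584  0.06442516]
[0.0164763  0.37177621]
889 [ 0.35255193 -0.28547994  0.05915517] [ 0.38252775 -0.25008795  0.07676107] [ 0.36678072 -0.27071303  0.07077199]
[0.0208446  0.37242363]
box [ 0.34107766 -0.201845    0.07502701] [ 0.39546027 -0.10527002  0.08747053]
((0.3535052239894867, -0.1575697809457779), (0.048635438084602356, 0.10174385458230972), 22.577774047851562)
```

```bash
python3 -m crank '[[[110,0,0,0,1],[110,0,0,0,1],[110,0,0,0,1],[110,0,0,0,0.87],[110,0.88,-0.16,0,0],[110,0.88,-0.16,0,0],[110,0.88,-0.16,0,0],[110,0,0,1,0],[110,0,0,1,0],[110,0,0,1,0],[110,0,0,0.5,0],[110,0,0,0,0],[110,0,0,0,0],[110,0,0,0,0]]]'; python3 - <<'E'
from h import *
s=st();c=cam('wrist','w2')
E
```

```text
t: 3.95
tool_pos: [0.3681, -0.2763, 0.1]
eef_rot: [3.14, -0.032, 0.002]
wrist_force: [-0.7, 0.0, 0.4]
finger_gap: 0.0503
gripper_force: 0.0
t 3.95 pos [ 0.3681 -0.2763  0.1   ] gap 0.050315233718060896 F [-0.7  0.   0.4]
[[1.0, -0.02, 0.002], [-0.02, -1.0, -0.002], [0.002, 0.002, -1.0]] q [-0.899  0.343  1.862  0.     0.935  0.691]
```

View pics/w2.png

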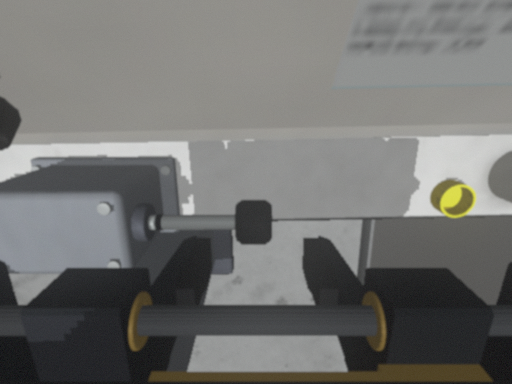

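```bash
python3 -m crank '[[[110,0,-0.05,0.4,0],[110,0,0,0.4,0],[110,0,0,0,0],[200,0,0,0,0],[200,0,0,0,0],[200,0,0,0,0],[200,0,0,0,0],[200,0,0,0,0]]]'; 
```

```text
t: 4.8
tool_pos: [0.3679, -0.274, 0.0673]
eef_rot: [3.14, -0.031, 0.001]
wrist_force: [-1.0, -2.3, 4.4]
finger_gap: 0.0228
gripper_force: 30.0
```

```bash
python3 -m crank '[[[200,0,0.1,0,0],[200,0,0.1,0,0],[200,0,0.1,0,0],[200,0,0.1,0,0],[200,0,0.1,0,0],[200,0,0,0,0],[200,0,0,0,0]]]';  python3 -m crank '[[[200,0,0.05,0,0],[200,0,0.05,0,0],[200,0,0.05,0,0],[200,0,0,0,0],[200,0,0,0,0]]]'
```

```text
t: 5.5
tool_pos: [0.3676, -0.2945, 0.0673]
eef_rot: [3.139, -0.031, 0.002]
wrist_force: [-1.2, -3.5, 4.7]
finger_gap: 0.023
gripper_force: 30.0
t: 6.0
tool_pos: [0.3673, -0.2953, 0.0669]
eef_rot: [-3.133, 0.031, 0.002]
wrist_force: [4.5, 22.8, 19.4]
finger_gap: 0.0234
gripper_force: 30.1
```

```bash
python3 -m crank '[[[200,0,-0.13,0,0],[110,0,0,0,0],[110,0,0,0,0],[110,0,0,0,0],[110,0,0,-0.5,0],[110,0,0,-1,0],[110,0,0,-1,0],[110,0,0,-1,0],[110,0,0,-1,0],[110,0,0,-1,0]]]';  python3 - <<'E'
from h import *
s=st()
for n in('side','scene'):
    c=cam(n);P=cloud(c)
    # shoe heights
    for (x,y) in ((.432,.282),(.43,.416)):
        m=(abs(P[...,0]-x)<.045)&(abs(P[...,1]-y)<.05)&(P[...,2]>.03)&(P[...,2]<.125)
        q=P[m]
        if len(q)>10: print(n,len(q),q.mean(0),q[:,2].max(),cv2.minAreaRect(q[:,:2].astype(np.float32)))
    for r in place_of(n,'shoe0')+place_of(n,'shoe0_seat'): print(r, )
E
```

```text
t: 7.0
tool_pos: [0.367, -0.2938, 0.2882]
eef_rot: [-3.141, 0.031, 0.0]
wrist_force: [-0.5, -0.5, -0.1]
finger_gap: 0.0499
gripper_force: 0.0
t 7.0 pos [ 0.367  -0.2938  0.2882] gap 0.04985686674783381 F [-0.5 -0.5 -0.1]
[[1.0, -0.02, -0.0], [-0.02, -1.0, 0.001], [-0.0, -0.001, -1.0]] q [-0.925  0.157  1.566  0.     1.42   0.665]
side 617 [0.44502299 0.25415425 0.08529554] 0.12493115219594209 ((0.4464631676673889, 0.2659139335155487), (0.05350210517644882, 0.06891490519046783), 11.431272506713867)
side 277 [0.42725449 0.4227879  0.07631087] 0.10679505454422356 ((0.42931780219078064, 0.41747087240219116), (0.010957984253764153, 0.03615473583340645), 4.731251239776611)
{'at': [0.4975, 0.8268], 'confidence': 0.88}
{'at': [0.5424, 0.7078], 'confidence': 0.81}
{'at': [0.4961, 0.7896], 'confidence': 0.96}
scene 427 [0.43501741 0.25798911 0.08341144] 0.12474014633536812 ((0.43353915214538574, 0.2535037398338318), (0.04638321325182915, 0.08700250834226608), 53.466148376464844)
scene 252 [0.42298348 0.41895744 0.07278977] 0.1087233633531769 ((0.4254626929759979, 0.4158569276332855), (0.01340450532734394, 0.03962261602282524), 5.046890735626221)
{'at': [0.4074, 0.7086], 'confidence': 0.98}
{'at': [0.4633, 0.6596], 'confidence': 0.75}
{'at': [0.4, 0.6797], 'confidence': 0.89}
```

```bash
python3 -m crank '[[[0,-0.9,-0.3,-0.2,0],[0,0,-1,0,0],[0,0,-1,0,0],[0,0,-1,0,0],[0,0,-1,0,0],[0,0,-1,0,0],[0,0,-1,0,0],[0,0,-1,0,0],[0,0,-1,0,0],[0,0,-1,0,0],[0,0,-1,0,0],[0,0,-1,0,0],[0,0,-1,0,0],[0,0,-1,0,0],[0,0.5,-1,0,0],[0,0.8,-0.5,-0.5,0],[0,0.6,0,0,0],[0,0.5,0,0,0],[0,0,0,0,0],[0,0,0,0,0]]]';  python3 - <<'E'
from h import *
s=st()
c=cam('wrist','w3')
for l in ('shoe0','shoe0_seat','pin0','rack','bottle_front'):
    for r in place_of('wrist',l)[:4]:
        u,v=r['at'][0]*512,r['at'][1]*384
        print(l,round(r['confidence'],2),int(u),int(v),np.round(atz(c,u,v,Z[l]),3),np.round(dep(c,u,v),3))
E
```

```text
t: 9.3
tool_pos: [0.4384, 0.2963, 0.3135]
eef_rot: [3.141, -0.031, -0.004]
wrist_force: [0.2, 0.1, -0.1]
finger_gap: 0.0884
gripper_force: 0.0
t 9.3 pos [0.4384 0.2963 0.3135] gap 0.08842528401239204 F [ 0.2  0.1 -0.1]
[[1.0, -0.02, -0.003], [-0.02, -1.0, -0.001], [-0.003, 0.001, -1.0]] q [0.373 0.282 1.345 0.    1.517 1.964]
shoe0 0.83 270 162 [0.418 0.276 0.   ] [0.426 0.277 0.035]
shoe0 0.61 181 159 [0.426 0.414 0.   ] [0.433 0.404 0.037]
shoe0_seat 0.66 168 163 [0.431 0.418 0.057] [0.428 0.422 0.044]
pin0 0.91 223 9 [0.605 0.328 0.095] [0.604 0.328 0.1  ]
pin0 0.76 172 52 [0.565 0.388 0.095] [0.564 0.387 0.098]
pin0 0.64 121 94 [0.522 0.451 0.095] [0.522 0.449 0.099]
rack 0.81 189 63 [0.562 0.389 0.   ] [0.561 0.387 0.012]
```

View pics/w3.png

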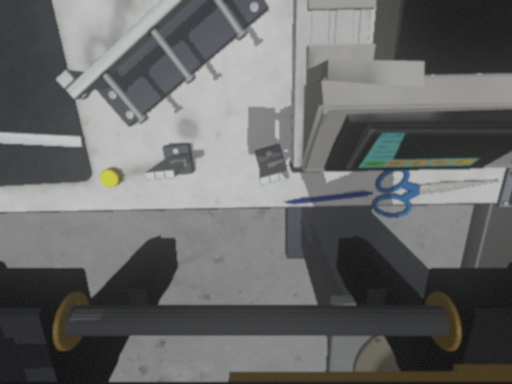

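```bash
cat >> h.py <<'E'
def shoes(c,pts,r=.04):
    P=cloud(c).reshape(-1,3);o=[]
    for x,y in pts:
        d=np.hypot(P[:,0]-x,P[:,1]-y)<r
        for lo,hi in((.011,.022),(.097,.112)):
            q=P[d&(P[:,2]>lo)&(P[:,2]<hi)]
            if len(q)>8:
                (cx,cy),(w,h),a=cv2.minAreaRect(q[:,:2].astype(np.float32)); print(lo,len(q),'rect c',round(cx,4),round(cy,4),'wh',round(w,4),round(h,4),'a',round(a,1),'mean',q.mean(0).round(4))
E
python3 - <<'E'
from h import *
c=cam('wrist');shoes(c,((.426,.278),(.428,.416)))
c2=cam('side');shoes(c2,((.426,.278),(.428,.416)))
P=cloud(c2).reshape(-1,3); q=P[(np.hypot(P[:,0]-.70,P[:,1]-.39)<.08)&(P[:,2]>.14)&(P[:,2]<.2)]; print('bottle top',len(q),q.mean(0),q.max(0),q.min(0))
P=cloud(c).reshape(-1,3); q=P[(abs(P[:,0]-.44)<.08)&(abs(P[:,1]-.2)<.08)&(P[:,2]>.03)]; print('machine',q.min(0),q.max(0))
im=c2['color'][225:345,190:320,::-1];cv2.imwrite('pics/s1.png',cv2.resize(im,None,fx=5,fy=5,interpolation=cv2.INTER_CUBIC))
E
```

```text
0.011 359 rect c 0.428 0.2778 wh 0.0325 0.04 a 14.3 mean [0.4345 0.279  0.0163]
0.097 291 rect c 0.4253 0.2658 wh 0.0143 0.0575 a 22.1 mean [0.4236 0.2722 0.1041]
0.011 474 rect c 0.4283 0.4161 wh 0.0461 0.0396 a 5.3 mean [0.4351 0.4127 0.0163]
0.097 269 rect c 0.4281 0.4163 wh 0.0102 0.0359 a 3.8 mean [0.4288 0.4154 0.1037]
0.011 201 rect c 0.4228 0.2776 wh 0.0455 0.0405 a 14.5 mean [0.4226 0.2789 0.0151]
0.097 76 rect c 0.4271 0.2669 wh 0.0121 0.0582 a 19.7 mean [0.4256 0.2697 0.1029]
0.011 266 rect c 0.4294 0.4171 wh 0.0459 0.041 a 3.9 mean [0.4264 0.4209 0.0154]
0.097 87 rect c 0.4297 0.4172 wh 0.0102 0.0368 a 4.7 mean [0.4291 0.4183 0.1025]
bottle top 193 [0.6873368  0.39929495 0.15797633] [0.70482792 0.40977364 0.1666461 ] [0.67613764 0.38162961 0.14016757]
machine [0.41617522 0.12000262 0.03023025] [0.51998865 0.27999989 0.41404345]
```

View pics/s1.png

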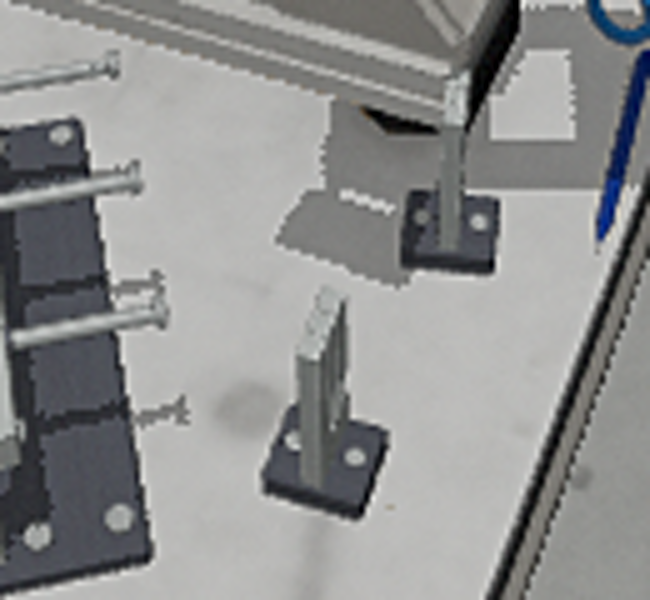

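```bash
python3 - <<'E'
from h import *
P=np.vstack([cloud(eyes.camera(n)).reshape(-1,3) for n in('wrist','side','scene')])
a=np.deg2rad(14.5);d=P[:,:2]-[.427,.278]
lx=d@[np.cos(a),np.sin(a)];ly=d@[-np.sin(a),np.cos(a)]
for y0 in np.arange(-.09,.0,.01):
    print(round(y0,2),[round(float(P[(abs(lx-x)<.01)&(abs(ly-y0)<.005)&(P[:,2]<.5),2].max(initial=-1)),2) for x in np.arange(-.1,.12,.02)])
E
```

```text
-0.09 [0.01, 0.01, 0.0, 0.09, 0.14, 0.16, 0.18, 0.2, 0.2, 0.2, 0.2]
-0.08 [0.01, 0.01, 0.0, 0.0, 0.13, 0.42, 0.42, 0.19, 0.2, 0.2, 0.2]
-0.07 [0.01, 0.01, 0.0, 0.42, 0.42, 0.42, 0.42, 0.19, 0.2, 0.2, 0.2]
-0.06 [0.01, 0.01, 0.0, 0.42, 0.42, 0.42, 0.42, 0.4, 0.2, 0.2, 0.2]
-0.05 [0.0, 0.01, 0.0, 0.42, 0.42, 0.42, 0.42, 0.4, 0.19, 0.2, 0.09]
-0.04 [0.0, 0.01, 0.0, 0.42, 0.42, 0.43, 0.41, 0.4, 0.09, 0.0, 0.01]
-0.03 [0.01, 0.01, 0.0, 0.41, 0.42, 0.4, 0.41, 0.4, 0.01, 0.01, 0.0]
-0.02 [0.0, 0.01, 0.0, 0.4, 0.42, 0.36, 0.41, 0.41, 0.0, 0.01, 0.0]
-0.01 [0.0, 0.01, 0.0, 0.02, 0.48, 0.42, 0.41, 0.41, 0.0, 0.0, 0.46]
```

```bash
python3 -m crank '[[[0,-0.44,0.3,0,0],[0,0,0,0,-1],[0,0,0,0,-1],[0,0,0,0,-1],[0,0,0,0,-1],[0,0,0,0,-1],[0,0,0,0,-1],[0,0,0,0,-1],[0,0,0,0,-1],[0,0,0,0,-1],[0,0,0,0,-1],[0,0,0,0,-1],[0,0,0,0,-1],[0,0,0,0,-1],[0,0,0,0,-1],[0,0,0,0,-1],[0,0,0,0,-1],[0,0,0,0,-1],[0,0,0,0,-0.6],[0,0,0,0,0]]]'; python3 -m crank '[[[110,0,0,1,0],[110,0,0,1,0],[110,0,0,1,0],[110,0,0,0.5,0],[110,0,0,0,0],[110,0,0,0,0]]]';python3 - <<'E'
from h import *
s=st()
c=cam('wrist','w4');shoes(c,((.4225,.2775),(.428,.416)),.035)
c=cam('side');shoes(c,((.4225,.2775),(.428,.416)),.035)
E
```

```text
t: 11.85
tool_pos: [0.4211, 0.2848, 0.3147]
eef_rot: [-1.923, -2.484, -0.0]
wrist_force: [-0.5, -0.1, 0.7]
finger_gap: 0.088
gripper_force: 0.0
t: 12.45
tool_pos: [0.4215, 0.285, 0.1756]
eef_rot: [1.925, 2.482, 0.001]
wrist_force: [0.1, -0.1, 0.7]
finger_gap: 0.0503
gripper_force: 0.0
t 12.45 pos [0.4215 0.285  0.1756] gap 0.05028171648439193 F [ 0.1 -0.1  0.7]
[[-0.249, 0.969, 0.001], [0.969, 0.249, 0.0], [0.0, 0.001, -1.0]] q [0.364 0.336 1.638 0.    1.166 0.112]
0.011 1162 rect c 0.421 0.276 wh 0.0454 0.0391 a 15.1 mean [0.4208 0.2782 0.0164]
0.097 578 rect c 0.4214 0.2762 wh 0.0097 0.0359 a 14.1 mean [0.4211 0.2772 0.1041]
0.011 1291 rect c 0.4281 0.4161 wh 0.0461 0.0403 a 4.4 mean [0.422  0.413  0.0163]
0.097 958 rect c 0.428 0.4148 wh 0.0102 0.0338 a 4.3 mean [0.4277 0.4146 0.104 ]
0.011 206 rect c 0.423 0.2771 wh 0.0457 0.0417 a 16.0 mean [0.4222 0.2793 0.0152]
0.097 60 rect c 0.4231 0.2764 wh 0.0098 0.0369 a 15.3 mean [0.4224 0.2789 0.1023]
0.011 255 rect c 0.4294 0.4179 wh 0.0455 0.0401 a 4.6 mean [0.4264 0.4207 0.0154]
0.097 91 rect c 0.4296 0.4173 wh 0.01 0.0362 a 5.2 mean [0.429  0.4185 0.1022]
```

View pics/w4.png

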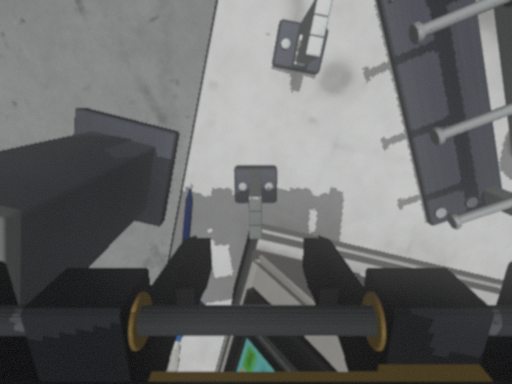

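```bash
python3 -m crank '[[[110,-0.03,0,0.7,0],[110,0,0,0.7,0],[110,0,0,0.6,0],[110,0,0,0.6,0],[110,0,0,0,0],[110,0,0,0,0]]]'; python3 -m crank '[[[255,0,0,0,0],[255,0,0,0,0],[255,0,0,0,0],[255,0,0,0,0],[255,0,0,0,0],[255,0,0,0,0]]]'
```

```text
t: 13.15
tool_pos: [0.4221, 0.2839, 0.0721]
eef_rot: [1.924, 2.483, 0.002]
wrist_force: [0.3, 0.5, 0.1]
finger_gap: 0.0502
gripper_force: 0.0
t: 13.75
tool_pos: [0.4213, 0.2836, 0.0707]
eef_rot: [-1.924, -2.483, 0.0]
wrist_force: [-0.7, -0.5, 0.7]
finger_gap: 0.01
gripper_force: 30.0
```

```bash
python3 -m crank '[[[255,0,0,-0.5,0],[255,0,0,-1,0],[255,0,0,-1,0],[255,0,0,-1,0],[255,0,0,-0.5,-0.5],[255,0,0,0,-1],[255,0,0,0,-1],[255,0,0,0,-0.8],[255,-0.16,0.6,0,0],[255,-0.16,0.6,0,0],[255,-0.16,0.6,0,0],[255,-0.16,0.6,0,0],[255,-0.16,0.6,0,0],[255,0,0.6,0,0],[255,0,0.5,0,0],[255,0,0,0,0],[255,0,0,0,0]]]';python3 - <<'E'
from h import *
s=st()
c=cam('wrist','w5')
for l in ('pin0','shoe0_seat'):
    for r in place_of('wrist',l)[:4]:
        u,v=r['at'][0]*512,r['at'][1]*384
        print(l,round(r['confidence'],2),int(u),int(v),np.round(atz(c,u,v,Z[l]),4),np.round(dep(c,u,v),4))
P=cloud(c).reshape(-1,3)
xR=np.array([.827,.562]);yR=np.array([-.562,.827])
d=P[:,:2]-[.607,.325];lx=d@xR;ly=d@yR
for k in range(3):
    q=(abs(lx)<.03)&(abs(ly-.074*k)<.02)&(P[:,2]>.088)&(P[:,2]<.104)
    if q.sum()>10: print('pin',k,q.sum(),lx[q].min(),lx[q].max(),np.polyfit(lx[q],ly[q],1),P[q,2].max())
q=(P[:,2]>.09)&(P[:,2]<.106)&(lx>.02)&(lx<.06)&(ly>-.05)&(ly<.2)
print('rail',q.sum(),cv2.minAreaRect(P[q,:2].astype(np.float32)))
E
```

```text
t: 15.45
tool_pos: [0.5746, 0.3494, 0.2297]
eef_rot: [-1.468, -2.776, 0.002]
wrist_force: [-0.1, -0.5, -2.5]
finger_gap: 0.0099
gripper_force: 30.0
t 15.45 pos [0.5746 0.3494 0.2297] gap 0.009905694317595722 F [-0.1 -0.5 -2.5]
[[-0.563, 0.826, -0.002], [0.826, 0.563, -0.001], [0.0, -0.002, -1.0]] q [ 0.373  0.661  0.988 -0.     1.494 -0.226]
pin0 0.92 274 145 [0.5657 0.39   0.095 ] [0.5651 0.3904 0.0997]
pin0 0.64 271 58 [0.5212 0.4495 0.095 ] [0.5213 0.449  0.1   ]
shoe0_seat 0.78 171 35 [0.4294 0.4166 0.057 ] [0.4334 0.4167 0.07  ]
shoe0_seat 0.29 274 145 [0.5711 0.3858 0.057 ] [0.5653 0.3901 0.0998]
pin 0 101 0.01744872636274469 0.029653486054417918 [0.03167255 0.00428485] 0.10073105747685063
pin 1 579 -0.029476147744155738 0.029987587456443848 [0.0328462 0.0777354] 0.10288003652510935
pin 2 872 -0.029988465491234798 0.029989982090036886 [-0.00039155  0.15066541] 0.10372863481893912
rail 5233 ((0.5955681800842285, 0.41024547815322876), (0.038949545472860336, 0.2386789321899414), 35.2633056640625)
```

View pics/w5.png

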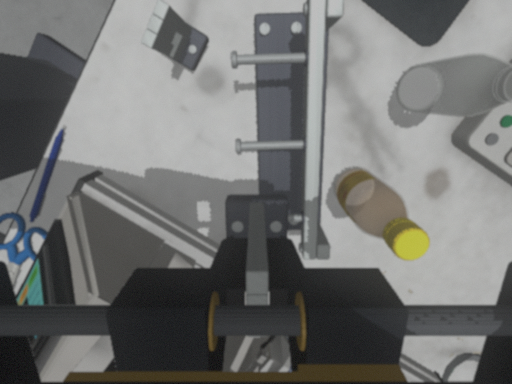

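```bash
python3 - <<'E'
from h import *
for n in('wrist','side'):
    c=cam(n);P=cloud(c).reshape(-1,3)
    xR=np.array([.827,.562]);yR=np.array([-.562,.827]);d=P[:,:2]-[.607,.325];lx=d@xR;ly=d@yR
    ok=(P[:,2]>.095)&(P[:,2]<.106)
    bs=[b for b in np.arange(-.04,.2,.008) if min(abs(b-.004),abs(b-.078),abs(b-.151))>.012]
    e=[];f=[]
    for b in bs:
        v=lx[ok&(abs(ly-b)<.004)&(lx>.015)&(lx<.06)]
        if len(v)>4: e.append((b,np.percentile(v,3),np.percentile(v,97)))
    e=np.array(e);
    for col in(1,2):
        p=np.polyfit(e[:,0],e[:,col],1);r=e[:,col]-np.polyval(p,e[:,0]);g=abs(r-np.median(r))<.003;p=np.polyfit(e[g,0],e[g,col],1);print(n,'rail',col,p,np.degrees(np.arctan(p[0])),g.sum(),len(g))
    for k in range(3):
        for x in(-.035,-.02,-.01,0,.01,.02):
            v=ok&(abs(ly-.004-.0735*k)<.015)&(abs(lx-x)<.004)
            if v.sum()>5: print(n,k,x,v.sum(),round((ly[v].min()+ly[v].max())/2,4),end='; ')
        print()
    for k in range(3):
        v=(abs(ly-.004-.0735*k)<.012)&(P[:,2]>.085)&(P[:,2]<.107)&(lx<.02)&(lx>-.07)
        if v.sum()>5: print('tip',k,lx[v].min())
E
```

```text
wrist rail 1 [-0.02840767  0.03316103] -1.627201895584119 20 20
wrist rail 2 [-0.02836497  0.04623673] -1.624757143052895 15 20
wrist 0 0.02 53 0.0039; 
wrist 1 -0.035 53 0.076; wrist 1 -0.02 76 0.0771; wrist 1 -0.01 81 0.0771; wrist 1 0 75 0.0772; wrist 1 0.01 66 0.078; wrist 1 0.02 75 0.0781; 
wrist 2 -0.035 103 0.1504; wrist 2 -0.02 90 0.1503; wrist 2 -0.01 104 0.1509; wrist 2 0 90 0.1511; wrist 2 0.01 91 0.1512; wrist 2 0.02 95 0.1517; 
tip 0 0.017419137506391763
tip 1 -0.03418145417375257
tip 2 -0.036044064748823296
side rail 1 [-0.02996     0.03557159] -1.716068489451992 20 20
side rail 2 [-0.03206584  0.04788616] -1.8366082638952104 15 20
side 0 -0.02 9 0.0046; side 0 -0.01 10 0.0035; side 0 0 8 0.0037; side 0 0.01 8 0.0047; side 0 0.02 9 0.0056; 
side 1 -0.02 8 0.0771; side 1 -0.01 10 0.0778; side 1 0 12 0.078; side 1 0.01 10 0.0775; side 1 0.02 14 0.0786; 
side 2 -0.035 10 0.1518; side 2 -0.02 14 0.152; side 2 -0.01 13 0.1509; side 2 0 15 0.1518; side 2 0.01 13 0.1521; side 2 0.02 13 0.1524; 
tip 0 -0.03033437961198151
tip 1 -0.03188727944046079
tip 2 -0.03471613634204607
```

```bash
python3 -m crank '[[[255,0.15,0.19,0,-0.27],[255,0,0,0,0],[255,0,0,0,0]]]';python3 - <<'E'
from h import *
P=np.vstack([cloud(eyes.camera(n)).reshape(-1,3) for n in('wrist','side','scene')])
d=P[:,:2]-[.6079,.3299];lx=d@[.8106,.5857];ly=d@[-.5857,.8106]
print([round(x,2) for x in np.arange(-.13,.12,.02)])
for y0 in np.arange(-.1,.0,.01):
    print(round(y0,2),[round(float(P[(abs(lx-x)<.01)&(abs(ly-y0)<.005)&(P[:,2]<.28),2].max(initial=-1)),2) for x in np.arange(-.13,.12,.02)])
E
```

```text
t: 16.0
tool_pos: [0.5777, 0.3586, 0.2308]
eef_rot: [1.43, 2.797, -0.0]
wrist_force: [0.5, -0.2, -2.7]
finger_gap: 0.0099
gripper_force: 30.0
[np.float64(-0.13), np.float64(-0.11), np.float64(-0.09), np.float64(-0.07), np.float64(-0.05), np.float64(-0.03), np.float64(-0.01), np.float64(0.01), np.float64(0.03), np.float64(0.05), np.float64(0.07), np.float64(0.09), np.float64(0.11)]
-0.1 [-0.56, 0.09, 0.09, 0.1, 0.1, 0.19, 0.21, 0.21, 0.17, 0.18, 0.0, 0.0, 0.0]
-0.09 [-0.56, 0.1, 0.09, 0.1, 0.1, 0.19, 0.2, 0.2, 0.18, 0.0, 0.0, 0.01, 0.0]
-0.08 [0.2, 0.1, 0.09, 0.09, 0.1, 0.09, 0.2, 0.2, 0.0, 0.0, 0.0, 0.0, 0.0]
-0.07 [0.2, 0.1, 0.1, 0.09, 0.09, 0.09, 0.0, 0.0, 0.0, -1.0, 0.0, 0.0, 0.0]
-0.06 [0.2, 0.2, 0.1, 0.09, 0.09, 0.01, 0.0, 0.0, 0.0, -1.0, 0.0, 0.0, 0.0]
-0.05 [0.2, 0.2, 0.11, 0.09, 0.08, 0.0, 0.02, 0.01, 0.1, 0.1, 0.01, 0.0, 0.0]
-0.04 [0.2, 0.2, 0.1, 0.09, 0.0, 0.0, 0.02, 0.02, 0.1, 0.1, 0.01, 0.0, 0.0]
-0.03 [0.2, 0.2, 0.09, 0.0, 0.01, 0.0, 0.02, 0.01, 0.1, 0.1, 0.01, 0.0, -1.0]
-0.02 [0.2, 0.2, 0.08, 0.0, 0.0, 0.01, 0.02, 0.02, 0.1, 0.1, 0.01, 0.11, -1.0]
-0.01 [0.2, 0.09, 0.0, 0.01, 0.0, 0.0, 0.02, 0.02, 0.1, 0.1, 0.07, 0.17, 0.17]
```

```bash
python3 -m crank '[[[255,0.6,0.15,0,0],[255,0.65,0,0,0],[255,0.6,0,0,0],[255,0,0,0,0],[255,0,0,0.7,0],[255,0,0,0.7,0],[255,0,0,0.7,0],[255,0,0,0.6,0],[255,0,0,0,0],[255,0,0,0,0]]]';python3 - <<'E'
from h import *
s=st()
d=np.array(s['tool_pos'])[:2]-[.565,.390];print('TCP rel pin1',d@[.8106,.5857],d@[-.5857,.8106])
c=cam('wrist','w6');cam('side','s6')
P=cloud(c).reshape(-1,3);d=P[:,:2]-[.565,.390];lx=d@[.8106,.5857];ly=d@[-.5857,.8106]
q=(P[:,2]>.058)&(P[:,2]<.075)&(abs(lx)<.04)&(ly>.0)&(ly<.07)
print('foot',q.sum(),lx[q].min(),lx[q].max(),ly[q].min(),ly[q].max(),np.median(P[q,2]))
E
```

```text
t: 17.15
tool_pos: [0.54, 0.4218, 0.1236]
eef_rot: [1.43, 2.797, 0.001]
wrist_force: [0.9, 0.5, -2.4]
finger_gap: 0.0096
gripper_force: 30.0
t 17.15 pos [0.54   0.4218 0.1236] gap 0.00957055312846757 F [ 0.9  0.5 -2.4]
[[-0.586, 0.811, 0.001], [0.811, 0.586, 0.0], [-0.0, 0.001, -1.0]] q [ 0.493  0.764  1.085 -0.     1.292 -0.133]
TCP rel pin1 -0.0016447137785049418 0.040453357064066796
foot 2098 -0.025561246731070148 0.02049294877878086 0.022586886460975463 0.05357808491398286 0.06913969841701799
```

View pics/s6.png

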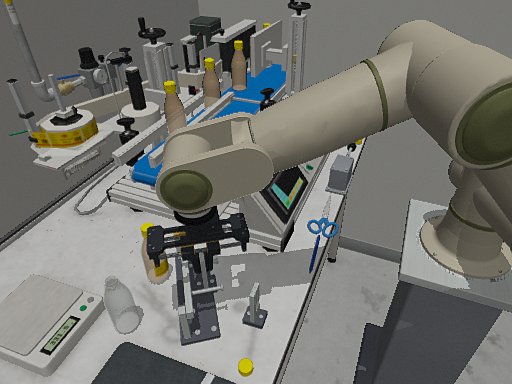

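```bash
python3 -m crank '[[[255,0,0,0.05,0],[255,0,0,0,0],[255,-0.1,0,0,0],[255,-0.1,0,0,0],[255,-0.1,0,0,0],[255,-0.1,0,0,0],[255,0,0,0,0]]]';python3 -m crank '[[[255,-0.1,0,0,0],[255,-0.1,0,0,0],[255,-0.1,0,0,0],[255,-0.13,0,0,0],[255,0,0,0,0],[255,0,0,0,0]]]'
```

```text
t: 17.95
tool_pos: [0.5492, 0.4087, 0.1207]
eef_rot: [1.43, 2.797, -0.0]
wrist_force: [-0.4, -0.8, -2.5]
finger_gap: 0.0095
gripper_force: 30.0
t: 18.55
tool_pos: [0.5589, 0.3952, 0.1207]
eef_rot: [-1.429, -2.798, -0.0]
wrist_force: [0.3, -0.7, -2.9]
finger_gap: 0.0099
gripper_force: 30.0
```

```bash
python3 -m crank '[[[255,0,0,0.1,0],[255,0,0,0.05,0],[255,0,0,0.05,0],[255,0,0,0.04,0],[255,0,0,0,0],[255,0,0,0,0]]]';python3 -m crank '[[[255,0,0,0.04,0],[255,0,0,0.03,0],[255,0,0,0,0],[255,0,0,0,0]]]'
```

```text
t: 19.15
tool_pos: [0.5588, 0.3954, 0.1111]
eef_rot: [1.429, 2.798, 0.0]
wrist_force: [-0.3, 0.4, -1.7]
finger_gap: 0.0099
gripper_force: 30.0
t: 19.55
tool_pos: [0.5589, 0.3954, 0.1086]
eef_rot: [1.429, 2.798, 0.0]
wrist_force: [-1.5, -0.1, -0.1]
finger_gap: 0.0097
gripper_force: 30.0
```

```bash
python3 -m crank '[[[255,0,0,0.02,0],[215,0,0,0,0],[190,0,0,0,0],[160,0,0,0,0],[160,0,0,0,0],[160,0,0,-0.3,0],[160,0,0,-0.6,0],[160,0,0,-1,0],[160,0,0,-1,0],[110,0,0,-1,0],[110,0,0,0,0]]]';python3 - <<'E'
from h import *
s=st()
c=cam('wrist','w7')
P=cloud(c).reshape(-1,3);d=P[:,:2]-[.565,.390];lx=d@[.8106,.5857];ly=d@[-.5857,.8106]
for lo,hi in((.13,.15),(.045,.062)):
    q=(P[:,2]>lo)&(P[:,2]<hi)&(abs(lx)<.04)&(abs(ly)<.04)
    if q.sum(): print(q.sum(),lx[q].min(),lx[q].max(),ly[q].min(),ly[q].max(),np.median(P[q,2]))
shoes(c,((.428,.416),),.035)
c=cam('side');shoes(c,((.428,.416),),.035)
E
```

```text
t: 20.65
tool_pos: [0.5599, 0.396, 0.2711]
eef_rot: [1.426, 2.792, 0.015]
wrist_force: [0.1, -0.5, 0.6]
finger_gap: 0.0465
gripper_force: 0.0
t 20.65 pos [0.5599 0.396  0.2711] gap 0.04653242048035227 F [ 0.1 -0.5  0.6]
[[-0.586, 0.81, 0.01], [0.81, 0.586, 0.005], [-0.002, 0.011, -1.0]] q [ 0.445  0.675  0.86   0.     1.594 -0.181]
383 -0.0073317195964545615 0.001678618265018184 -0.017265638507604434 0.019196086632016673 0.14220950811384264
703 -0.025727240433318796 0.019544866362977534 -0.019492543951520416 0.019929540201763882 0.05425679214603091
0.011 589 rect c 0.4286 0.416 wh 0.0457 0.04 a 4.5 mean [0.4388 0.4193 0.0163]
0.097 468 rect c 0.4283 0.4161 wh 0.0105 0.036 a 4.3 mean [0.4291 0.4164 0.1037]
0.011 255 rect c 0.4296 0.4171 wh 0.0457 0.0415 a 6.1 mean [0.4267 0.4209 0.0153]
0.097 91 rect c 0.4295 0.417 wh 0.0103 0.038 a 3.8 mean [0.4289 0.4186 0.1025]
```

View pics/w7.png

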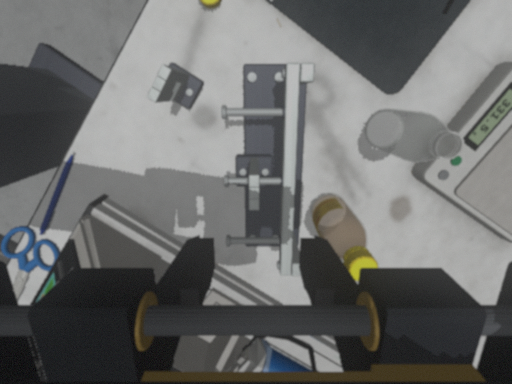

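```bash
python3 -m crank '[[[110,0.58,-0.59,0,0],[110,0.58,-0.59,0,0],[110,0.59,-0.59,0,0],[110,0.59,-0.59,0,0],[110,0,0,0,1],[110,0,0,0,1],[110,0,0,0,1],[110,0,0,0,1],[110,0,0,0,1],[110,0,0,0.5,0.24],[110,0,0,1,0],[110,0,0,0.9,0],[110,0,0,0,0],[110,0,0,0,0]]]';python3 - <<'E'
from h import *
s=st()
c=cam('wrist');shoes(c,((.428,.416),),.035)
E
```

```text
t: 22.15
tool_pos: [0.4274, 0.4158, 0.1678]
eef_rot: [-2.133, -2.306, 0.002]
wrist_force: [-0.2, -0.2, 0.4]
finger_gap: 0.0502
gripper_force: 0.0
t 22.15 pos [0.4274 0.4158 0.1678] gap 0.0501851084745072 F [-0.2 -0.2  0.4]
[[-0.078, 0.997, -0.001], [0.997, 0.078, -0.001], [-0.001, -0.001, -1.0]] q [0.575 0.528 1.37  0.    1.245 0.498]
0.011 1237 rect c 0.4281 0.4167 wh 0.0458 0.039 a 4.3 mean [0.4276 0.4187 0.0164]
0.097 623 rect c 0.4281 0.4168 wh 0.0097 0.0359 a 4.2 mean [0.4278 0.4181 0.1041]
```

```bash
python3 -m crank '[[[110,0.02,0.02,0.8,0],[110,0,0,0.8,0],[110,0,0,0.8,0],[110,0,0,0.02,0],[110,0,0,0,0],[255,0,0,0,0],[255,0,0,0,0],[255,0,0,0,0],[255,0,0,0,0],[255,0,0,0,0],[255,0,0,0,0]]]'
```

```text
t: 23.3
tool_pos: [0.4283, 0.4167, 0.0708]
eef_rot: [2.133, 2.306, 0.0]
wrist_force: [1.0, -0.8, -0.9]
finger_gap: 0.01
gripper_force: 30.0
```

```bash
python3 -m crank '[[[255,0,0,-0.5,0],[255,0,0,-1,0],[255,0,0,-1,0],[255,0,0,-1,0],[255,0,0,-0.5,-0.23],[255,0,0,0,-1],[255,0,0,0,-1],[255,0,0,0,-1],[255,0,0,0,-1],[255,0,0,0,-1],[255,0.16,0.5,0,0],[255,0,0.5,0,0],[255,0,0.5,0,0],[255,0,0.5,0,0],[255,0,0.33,0,0],[255,0,0,0,0],[255,0,0,0,0]]]';python3 -m crank '[[[255,0,0,0.7,0],[255,0,0,0.7,0],[255,0,0,0.7,0],[255,0,0,0.6,0],[255,0,0,0,0],[255,0,0,0,0]]]';python3 - <<'E'
from h import *
s=st();X=np.array([.8106,.5857]);Y=np.array([-.5857,.8106])
d=np.array(s['tool_pos'])[:2]-[.5217,.45];print('TCP rel pin2',d@X,d@Y)
c=cam('wrist')
P=cloud(c).reshape(-1,3);d=P[:,:2]-[.5217,.45];lx=d@X;ly=d@Y
q=(P[:,2]>.058)&(P[:,2]<.075)&(abs(lx)<.04)&(ly>.0)&(ly<.07)
print('foot',q.sum(),lx[q].min(),lx[q].max(),ly[q].min(),ly[q].max(),np.median(P[q,2]))
E
```

```text
t: 25.0
tool_pos: [0.4995, 0.4762, 0.2299]
eef_rot: [-1.43, -2.796, 0.002]
wrist_force: [-0.2, 0.3, -2.7]
finger_gap: 0.0098
gripper_force: 30.0
t: 25.6
tool_pos: [0.4999, 0.4764, 0.1239]
eef_rot: [1.43, 2.797, 0.001]
wrist_force: [0.3, -0.7, -1.7]
finger_gap: 0.0099
gripper_force: 30.0
t 25.6 pos [0.4999 0.4764 0.1239] gap 0.009922713924586182 F [ 0.3 -0.7 -1.7]
[[-0.585, 0.811, 0.0], [0.811, 0.585, 0.0], [0.0, 0.001, -1.0]] q [ 0.592  0.776  1.062  0.     1.303 -0.033]
TCP rel pin2 -0.0022302807333487765 0.03421556182795481
foot 2493 -0.025901892775344198 0.02014330841764395 0.016551202483457147 0.0545610495319434 0.0693853694602084
```

```bash
python3 -m crank '[[[255,0,0,0.06,0],[255,0,0,0,0],[255,-0.1,0,0,0],[255,-0.1,0,0,0],[255,-0.1,0,0,0],[255,-0.1,0,0,0],[255,0,0,0,0]]]';python3 -m crank '[[[255,-0.1,0,0,0],[255,-0.1,0,0,0],[255,-0.1,0,0,0],[255,-0.15,0,0,0],[255,0,0,0,0],[255,0,0,0,0]]]'
```

```text
t: 26.35
tool_pos: [0.5099, 0.4629, 0.1203]
eef_rot: [1.431, 2.796, -0.0]
wrist_force: [-0.3, -0.6, -2.8]
finger_gap: 0.0095
gripper_force: 30.0
t: 26.95
tool_pos: [0.52, 0.4487, 0.1203]
eef_rot: [-1.431, -2.797, -0.0]
wrist_force: [-0.9, 1.1, -3.3]
finger_gap: 0.01
gripper_force: 30.0
```

```bash
python3 -m crank '[[[255,0,0,0.1,0],[255,0,0,0.05,0],[255,0,0,0.05,0],[255,0,0,0.04,0],[255,0,0,0,0],[255,0,0,0,0]]]';python3 -m crank '[[[255,0,0,0.04,0],[255,0,0,0.03,0],[255,0,0,0,0],[255,0,0,0,0]]]'
```

```text
t: 27.55
tool_pos: [0.5199, 0.4489, 0.1107]
eef_rot: [1.43, 2.797, 0.0]
wrist_force: [0.1, 0.5, -3.2]
finger_gap: 0.0098
gripper_force: 30.0
t: 27.95
tool_pos: [0.52, 0.449, 0.1085]
eef_rot: [1.43, 2.797, 0.001]
wrist_force: [-1.2, -0.5, 3.5]
finger_gap: 0.0096
gripper_force: 30.0
```

```bash
python3 -m crank '[[[215,0,0,0,0],[190,0,0,0,0],[160,0,0,0,0],[160,0,0,0,0],[160,0,0,-0.3,0],[160,0,0,-0.6,0],[160,0,0,-1,0],[160,0,0,-1,0],[110,0,0,-1,0],[110,0,0,-1,0],[110,0,0,0,0],[110,0,0,0,0]]]';python3 - <<'E'
from h import *
s=st();X=np.array([.8106,.5857]);Y=np.array([-.5857,.8106])
for n in('wrist','side'):
  c=cam(n,'f_'+n)
  P=cloud(c).reshape(-1,3)
  for p in((.5217,.45),(.565,.39)):
    d=P[:,:2]-p;lx=d@X;ly=d@Y
    for lo,hi in((.13,.15),(.045,.062)):
      q=(P[:,2]>lo)&(P[:,2]<hi)&(abs(lx)<.04)&(abs(ly)<.03)
      if q.sum(): print(n,q.sum(),lx[q].min(),lx[q].max(),ly[q].min(),ly[q].max(),np.median(P[q,2]))
  for r in place_of(n,'shoe0')+place_of(n,'bottle_front'): print(n,r['at'][0]*512,r['at'][1]*384,r['confidence'],np.round(atz(c,r['at'][0]*512,r['at'][1]*384,.0),3))
E
```

```text
t: 29.15
tool_pos: [0.5199, 0.4489, 0.3048]
eef_rot: [1.43, 2.796, 0.002]
wrist_force: [1.0, 1.3, -0.4]
finger_gap: 0.0497
gripper_force: 0.0
t 29.15 pos [0.5199 0.4489 0.3048] gap 0.04971965480002143 F [ 1.   1.3 -0.4]
[[-0.585, 0.811, 0.001], [0.811, 0.585, 0.001], [-0.0, 0.002, -1.0]] q [ 0.542  0.684  0.761  0.     1.695 -0.083]
wrist 331 -0.007531969623133303 0.0022187444708171014 -0.018154945223931025 0.018254551652663716 0.14220237178977357
wrist 619 -0.025162781529662944 0.02014165294198225 -0.019994510224418886 0.02003032426905492 0.05430214612535611
wrist 266 -0.007764052241441292 0.001450677062020163 -0.015982469601236282 0.019625996752439298 0.14236838496884446
wrist 616 -0.02480945088786549 0.019923481610820318 -0.014315282939185364 0.020332783110756907 0.054275138543223356
wrist 252.6208 212.69759999999997 0.87 [0.572 0.365 0.   ]
wrist 257.8944 161.3184 0.72 [0.529 0.439 0.   ]
wrist 257.8944 168.11520000000002 0.19 [0.535 0.43  0.   ]
wrist 324.8128 233.7024 0.58 [0.691 0.405 0.   ]
side 92 -0.006201784786679626 0.003641738176938995 -0.01843145681432979 0.018693745876686634 0.14085925675958405
side 323 -0.024171672987199678 0.0218066909377335 -0.021173036302429487 0.021748429649806632 0.052926465681176205
side 75 -0.006033146641573867 0.0038380161146243062 -0.0173903955279833 0.019234332978347913 0.14075346472168526
side 238 -0.023934121512196666 0.02185238922135803 -0.021355187749489035 0.021979890046978118 0.05296778155804832
side 200.4992 280.5888 0.95 [0.592 0.37  0.   ]
side 204.9024 303.7824 0.81 [0.549 0.424 0.   ]
side 158.72 277.78560000000004 0.56 [0.69  0.401 0.   ]
```

View pics/f_side.png

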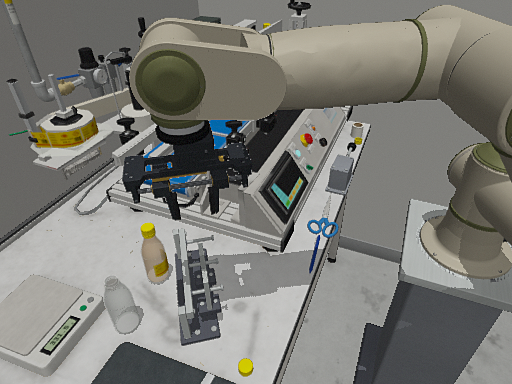

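```bash
python3 -m crank '[[[110,-0.04,-0.86,0,0],[110,-0.04,-0.86,0,0],[110,-0.04,-0.86,0,0],[110,-0.04,-0.86,0,0],[110,-0.04,-0.86,0,0],[110,-0.04,-0.86,0,0],[110,0,-0.86,0,0],[110,0,0,0,0],[110,0,0,0,1],[110,0,0,0,1],[110,0,0,0,1],[110,0,0,0,1],[110,0,0,0,1],[110,0,0,0,1],[110,0,0,0,1],[110,0,0,0,1],[110,0,0,0,1],[110,0,0,0,1],[110,0,0,0,1],[110,0,0,0,1]]]';python3 -m crank '[[[110,0,0,0,1],[110,0,0,0,1],[110,0,0,0,1],[110,0,0,0,1],[110,0,0,0,1],[110,0,0,0,1],[110,0,0,0,1],[110,0,0,0,1],[110,0,0,0,1],[110,0,0,0,0.15],[110,0,0,0,0],[110,0,0,0,0]]]'
```

```text
t: 31.45
tool_pos: [0.3308, 0.3004, 0.3037]
eef_rot: [-2.804, -1.416, 0.0]
wrist_force: [0.6, 0.2, 0.3]
finger_gap: 0.05
gripper_force: 0.0
t: 32.65
tool_pos: [0.3305, 0.3002, 0.3038]
eef_rot: [3.141, -0.026, -0.0]
wrist_force: [0.0, 0.2, 0.2]
finger_gap: 0.0503
gripper_force: 0.0
```

```bash
python3 -m crank '[[[110,0,0.99,0,0],[110,0,0.99,0,0],[110,0,0.99,0,0],[110,0,0.99,0,0],[110,0,0.99,0,0],[110,0,0.99,0,0],[110,0,0.99,0,0],[110,0,0.99,0,0],[110,0,0.99,0,0],[110,0,0.99,0,0],[110,0,0.99,0,0],[110,0,0.99,0,0],[110,0,0.99,0,0],[110,0,0.99,0,0],[110,0,0.99,0,0],[110,0.9,0,0,0],[110,0,0,0,0],[110,0,0,0,0]]]';python3 - <<'E'
from h import *
s=st()
c=cam('wrist','w9')
for r in place_of('wrist','rod_head')[:2]:
    u,v=r['at'][0]*512,r['at'][1]*384;print(r,np.round(atz(c,u,v,.06),4))
X=cloud(c).reshape(-1,3);m=(X[:,2]>.066)&(X[:,2]<.08)&(X[:,0]>.34)&(X[:,0]<.40)&(X[:,1]>-.33)&(X[:,1]<-.24);q=X[m];print(len(q),q.min(0),q.max(0))
E
```

```text
t: 34.45
tool_pos: [0.3552, -0.2943, 0.3036]
eef_rot: [-3.141, 0.026, 0.001]
wrist_force: [-0.9, 0.5, 0.4]
finger_gap: 0.0501
gripper_force: 0.0
t 34.45 pos [ 0.3552 -0.2943  0.3036] gap 0.0500953190863875 F [-0.9  0.5  0.4]
[[1.0, -0.017, -0.001], [-0.017, -1.0, 0.001], [-0.001, -0.001, -1.0]] q [-0.947  0.129  1.559 -0.     1.455  0.641]
{'at': [0.5045, 0.3901], 'confidence': 0.69} [ 0.3677 -0.2958  0.06  ]
412 [ 0.35405442 -0.30573477  0.06600146] [ 0.38149    -0.24000437  0.076616  ]
```

```bash
python3 -m crank '[[[110,0.31,0,0.8,0],[110,0,0,1,0],[110,0,0,1,0],[110,0,0,1,0],[110,0,0,0.8,0],[110,0,0,0.5,0],[110,0,0,0.5,0],[110,0,0,0.3,0],[110,0,0,0,0],[110,0,0,0,0],[200,0,0,0,0],[200,0,0,0,0],[200,0,0,0,0],[200,0,0,0,0],[200,0,0,0,0]]]'
```

```text
t: 36.05
tool_pos: [0.3677, -0.295, 0.0682]
eef_rot: [3.141, -0.029, 0.001]
wrist_force: [-0.5, -0.5, 2.9]
finger_gap: 0.0228
gripper_force: 30.0
```

```bash
python3 -m crank '[[[200,0,-0.1,0,0],[200,0,-0.1,0,0],[200,0,-0.1,0,0],[200,0,-0.1,0,0],[200,0,-0.11,0,0],[200,0,0,0,0],[200,0,0,0,0],[200,0,0,0,0]]]'
```

```text
t: 36.85
tool_pos: [0.3681, -0.2742, 0.0681]
eef_rot: [-3.141, 0.029, -0.0]
wrist_force: [0.2, -0.4, 4.4]
finger_gap: 0.023
gripper_force: 30.0
```

Now release, rise and check the whole scene.

```bash
python3 -m crank '[[[110,0,0,0,0],[110,0,0,0,0],[110,0,0,0,0],[110,0,0,-0.5,0],[110,0,0,-1,0],[110,-0.2,0,-1,0],[110,-0.2,0,-1,0],[110,0,0,-0.8,0],[110,0,0,0,0],[110,0,0,0,0]]]';python3 - <<'E'
from h import *
s=st()
c=cam('wrist','w10')
X=cloud(c).reshape(-1,3);m=(X[:,2]>.068)&(X[:,2]<.08)&(X[:,0]>.34)&(X[:,0]<.40)&(X[:,1]>-.33)&(X[:,1]<-.22);q=X[m];print(len(q),q.min(0),q.max(0))
im=c['color'][60:260,120:420,::-1]
c2=cam('side');a=cv2.resize(im,(600,400),interpolation=cv2.INTER_CUBIC)
b=cv2.resize(c2['color'][210:350,130:270,::-1],(200,200));cv2.imwrite('pics/fin.png',np.hstack([a,np.vstack([b,np.zeros((200,200,3),np.uint8)])]))
X=np.array([.8106,.5857]);Y=np.array([-.5857,.8106]);P=cloud(c2).reshape(-1,3)
for p in((.5217,.45),(.565,.39)):
    d=P[:,:2]-p;lx=d@X;ly=d@Y;q=(P[:,2]>.13)&(P[:,2]<.15)&(abs(lx)<.04)&(abs(ly)<.03);print(q.sum(),P[q,2].mean())
E
```

```text
t: 37.85
tool_pos: [0.3519, -0.2738, 0.2397]
eef_rot: [3.141, -0.029, 0.0]
wrist_force: [0.4, 0.4, -0.7]
finger_gap: 0.0501
gripper_force: 0.0
t 37.85 pos [ 0.3519 -0.2738  0.2397] gap 0.05009160975290144 F [ 0.4  0.4 -0.7]
[[1.0, -0.019, 0.0], [-0.019, -1.0, -0.0], [0.0, 0.0, -1.0]] q [-0.925  0.136  1.718  0.     1.287  0.664]
486 [ 0.35509482 -0.28466908  0.06817733] [ 0.38139224 -0.26181078  0.07675493]
92 0.1400406577239055
76 0.1398171862849437
```

View pics/fin.png

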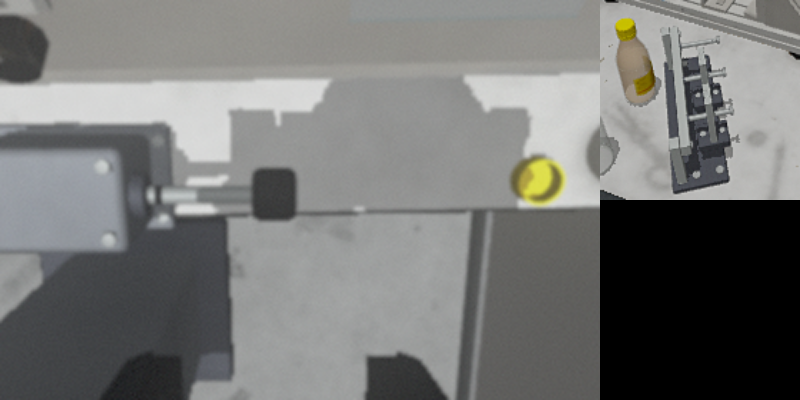

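```bash
python3 -c "
from workcell import ticket
print(ticket.close_job())"
```

```text
the job is handed in; nothing more can be done
None
```

The job is handed in. With the rod pulled out to its stop, I hung both shoes on the table on the middle and left pins, then pushed the rod back to its middle click; the bottle is still standing.

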